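Turn the chocolate carousel until the egg faces the customers

TASK

Gently push the round display carousel by the pegs on its rim, with the fingers, until the chocolate egg stands squarely behind the price card at the front of the stand, and leave it at rest there. Do not touch or lift the goods standing on the carousel, keep them all upright in their bays, and leave the other things on the counter where they are.

Things in the scene. Friction and masses are not known exactly. Their poses are not given: they have to be found in the camera images.
- stand: fixed foot of the carousel: dark steel disc 240 mm across, with a 60 mm wide tongue carrying a blank white price card (75 mm wide, top edge at z 0.064, 198 mm from the axis). Origin on the carousel's axis at counter level; its +x axis points along the tongue to the card, which is the stand's front, roughly away from the robot
- carousel: plywood board, 320 mm across, 18 mm thick (top at z 0.048), turning both ways without end about the stand's vertical axis; it stays where left (about 1 N at the rim turns it). Origin on the axis, z 0.030. Near the rim stand six wooden pegs to push, 14 mm thick, tops at z 0.093, 148 mm from the axis, at 30, 90, 150, 210, 270, 330 degrees from its x axis, counter-clockwise from above
- egg: chocolate egg upright on a small round foot, 50 mm across at its widest and 70 mm tall, foot 44 mm across, standing loose in one of the carousel's six bays, 90 mm from its axis; origin at the centre of its underside (z 0.048)
- bar: upright pack of chocolate, a plain block 30 x 48 mm and 72 mm tall, standing loose in one of the carousel's six bays, 90 mm from its axis; origin at the centre of its underside (z 0.048)
- jar: amber glass jar with metal cap, 50 mm across, 70 mm tall, standing loose in one of the carousel's six bays, 90 mm from its axis; origin at the centre of its underside (z 0.048)
- ballotin: cardboard chocolate box with brown lid, 50 x 56 mm, 54 mm tall, standing loose in one of the carousel's six bays, 90 mm from its axis; origin at the centre of its underside (z 0.048)
- tin: flat round metal tin, 56 mm across, 35 mm tall, standing loose in one of the carousel's six bays, 90 mm from its axis; origin at the centre of its underside (z 0.048)
- pot: empty clay cup, 54 mm across, 55 mm tall, standing loose in one of the carousel's six bays, 90 mm from its axis; origin at the centre of its underside (z 0.048)
- terminal: bystander: black card terminal, 150 x 75 x 33 mm, loose on the counter; origin under its centre
- bars: bystander: pile of four chocolate bars, 160 x 75 x 44 mm, loose; origin under its centre
- tall_jar: bystander: tall glass jar, 80 mm across, 140 mm tall, loose, beyond the carousel; origin under its centre
- gift: bystander: brown gift pot in clear wrap, 76 mm across, 155 mm tall, loose, beyond the carousel; origin under its centre
- spatula: bystander: spatula lying loose on the counter
- hub (a point): top centre of the carousel's wooden hub, 34 mm across, z 0.078. Partitions 12 mm high run from the hub to 134 mm from the axis at the pegs' angles; between them are six bays, centred at 0, 60, .. 300 degrees from the carousel's x axis, each with one of the goods
Not all that is in view belongs to the job. Leave any green or turquoise look-alike of the pot alone.

How it is judged:
At the end, for the whole second after the job is handed in: The carousel is still (under 0.05 rad/s), the egg's foot is centred within 16 mm to either side of the line from the carousel's axis to the price card, on the card's side; all six goods stand upright (within 0.15 rad) on the board, within 125 mm of its axis (x of egg in the frame of stand above 0.06 m and y of egg in the frame of stand between -0.016 and 0.016 m and angular speed of carousel below 0.05 rad/s and angle between each of egg, bar, jar, ballotin, tin, pot's own z axis and vertical below 0.15 rad and height (world z) of egg between 0.043 and 0.055 m and horizontal distance between each of egg, bar, jar, ballotin, tin, pot and stand below 0.125 m and height (world z) of bar between 0.043 and 0.055 m and height (world z) of jar between 0.043 and 0.055 m and height (world z) of ballotin between 0.043 and 0.055 m and height (world z) of tin between 0.043 and 0.055 m and height (world z) of pot between 0.043 and 0.055 m); the robot touches nothing.
It fails at once if goods on the carousel are touched by the robot (over 1 N) (contact force between any of egg, bar, jar, ballotin, tin, pot and the fingers above 1 N or contact force between any of egg, bar, jar, ballotin, tin, pot and the arm above 1 N).
It fails at once if goods on the carousel are lifted (over 20 mm) (height (world z) of any of egg, bar, jar, ballotin, tin, pot above 0.068 m).
It fails at once if goods on the carousel fall over or off (angle between any of egg, bar, jar, ballotin, tin, pot's own z axis and vertical above 0.6 rad or height (world z) of any of egg, bar, jar, ballotin, tin, pot below 0.03 m).
It fails at once if the carousel is flung round (over 2.5 rad/s) (angular speed of carousel above 2.5 rad/s).
It fails at once if something else on the counter is shifted by more than 20 mm (distance of any of terminal, bars, tall_jar, gift, spatula from where it was at the start of the episode above 0.02 m).
It also fails if it takes over 69 s, if anything falls off the work surface, if the arm or the gripper's body presses on something with over 40 N, if the wrist force passes 120 N, or if a joint passes its speed limit or range.

ROBOT

A 7-joint arm with a two-finger parallel gripper is mounted at the origin on the work surface. World frame = base frame: x ahead of the robot, y to its left, z up, the work surface at z = 0. Lengths are in m, angles in rad, forces in N, time in s.
With the tool pointing down it reaches from about 0.35 to 0.9 m from the base axis. Payload 7.2 kg.
Tool frame: the origin (TCP) lies at the centre of the arm's flange, where the gripper is bolted on; the fingertips stand manip.tips_ahead ahead of it and the grasp point (between the pads) lies 155 mm ahead of it (manip.tips_ahead is the distance from the TCP to the fingertips, in m); z points along the fingers, y is the direction in which the jaws open and shut (so a half turn about z gives the same grasp; the last joint's range is limited). The gripper opens to 85 mm and grips with 20 to 120 N. Pads are 22 mm wide; open, the fingers measure 114 mm over their backs; the gripper's body (76 mm by 85 mm) begins 54 mm behind the grasp point. The pads swing forward as they close: fully open they stand 13 mm farther back than shut.
Start: joints at [-1.367, 0.411, -0.013, 1.596, 0.006, 1.134, -0.082], TCP at [0.168, 0.602, 0.405] pointing down, gripper open.
Joint ranges: [-2.95, 2.95], [-0.29, 1.99], [-1.47, 1.44], [0.14, 2.54], [-1.03, 4.17], [0.13, 1.85], [-2.86, 2.86]. Speed limits (rad/s): [2.39, 2.39, 3.01, 3.01, 3.14, 3.14, 3.14].

INTERFACE

Orientations are given as [roll, pitch, yaw] about the fixed x, y, z axes, in that order (R = Rz(yaw) Ry(pitch) Rx(roll)).
In Python, from station import status, eyes, workorder, manip gives the robot as it stands.
- The arm moves only by the tool arm_command, never from a script. Its arguments are lists of equal length, an entry for each row: "offset": the shift along the tool's x, y, z in mm, a list of three; "turn": the turn, a rotation vector about the tool's x, y, z in rad, a list of three; "hand": the closure, from -1 (fully open) to 1 (shut), so that 0 is half open. In form: {"offset": [[dx, dy, dz], ...], "turn": [[wx, wy, wz], ...], "hand": [hand, ...]}. A call has 1 to 8 rows; each row shifts and turns the commanded pose from where the row before left it, along the tool's axes as they then stand; what a row does not reach is not made up. A row lasts 1/10 s, in which the tool goes at most 50 mm and 8.59 degrees, less where a joint would pass 70% of its speed; a pose out of reach is approached as far as the arm can. A call is refused whole if a number of a shift passes 50 or a number of a turn 0.15, either way. A call with a gripper value outside its range is refused whole. The fingers move at their own pace and stop on an object; "force" is the grip in N (left out, the last holds). Time passes only in rows, so rows that do not move let the fingers close. It gives the time, the measured TCP pose, the force and the opening at its end, in the units of the state.
- status.read_state(): the state, without advancing time (a new reading comes with each control period).
- eyes.grab_frame(name): name is "scene" or "top"; returns the picture (384x512x3 uint8, red, green, blue); there is no depth.
- eyes.get_calibration(name): a dict with "fov_y" (degrees; the focal length in pixels is half the picture's height over the tangent of half this angle, whatever the lens; pixels are square), "cx", "cy" (the principal point, pixels), "dist" ([k1, k2, p1, p2, k3] as OpenCV has them; the pictures are not rectified), "position" and "attitude" of the camera in the world. Camera axes: x right, y up, looking along -z (the intrinsics and any distortion apply to the point x, -y, -z); pixel columns grow to the right and rows downward; lengths in m; the calibration is good to about 2 mm. A picture is of the moment at which its call begins. get_calibration takes no time and is no camera call.
- workorder.job_done(): hands the job in, once; it reports no verdict.
The state is a dict: "time_s": time; "qpos": joint angles; "dq": joint speeds; "effort": joint torques, N m; "ee_pos": TCP position; "tool_rot": TCP orientation; "ft_force": force on the tool from outside, world axes, zero at the start; "moment": the same for the moment, N m; "grip_width": opening from 0.0 (shut) to 1.0 (fully open).
Only numpy, scipy, OpenCV 4.12 (cv2) and the standard library are available. Lean on these libraries where they do the work, as an engineer would, in place of code of your own. Each camera call takes 0.05 s, during which the arm holds its last target. There are 200 camera calls.

## Working session

There is one attempt and no reset: what is moved stays moved. The work goes in short steps, Python scripts to look and compute and a tool call to move; the robot and the scene stay as the last step left them, time stands still between calls to the robot, and variables do not carry over. Pictures are saved under pics/ and viewed, about 8 in all and at most 12, crops included, and the job is handed in when it is done.

Besides the shell and the picture viewer there is one more tool, called after "Request:" by a JSON object that holds its "api" and its "payload". arm_command: Moves the arm, as the interface text tells. Its arguments: {"type":"object","properties":{"offset":{"type":"array"},"turn":{"type":"array"},"hand":{"type":"array"},"force":{"type":"number"}},"required":["offset","turn","hand"]}

```bash
mkdir -p pics; ls; python3 - <<'E'
from station import status, eyes, manip
import cv2
print(status.read_state(), manip.tips_ahead)
for n in("top","scene"):
    print(n,eyes.get_calibration(n))
    cv2.imwrite(f"pics/{n}0.png",cv2.cvtColor(eyes.grab_frame(n),cv2.COLOR_RGB2BGR))
E
```

```text
pics
{'time_s': 0.0, 'qpos': array([-1.36719839,  0.41191637, -0.01274126,  1.59708561,  0.00562232,
        1.13425849, -0.08216819]), 'dq': array([-0.00079928,  0.00087181,  0.0003586 ,  0.00091086,  0.00014457,
       -0.00185207, -0.00060612]), 'effort': array([-1.57434886e-03, -6.00625062e+01,  6.80935252e-01, -2.99420875e+01,
        1.36713529e-02,  1.04381726e-02,  3.48064020e-05]), 'ee_pos': array([0.16774015, 0.6018385 , 0.4038254 ]), 'tool_rot': array([-3.13996541e+00,  1.24096398e-04,  2.86988774e+00]), 'ft_force': array([ 0.02736026, -0.00295164, -0.81057725]), 'moment': array([ 0.00548594, -0.02343067, -0.0020661 ]), 'grip_width': 1.002222896002798} 0.1734
top {'fov_y': 57.860948584641456, 'cx': 252.8470734678039, 'cy': 192.81171305668536, 'dist': array([-0.07918129,  0.        ,  0.        ,  0.        ,  0.        ]), 'position': array([ 0.38412387, -0.0459332 ,  1.01127023]), 'attitude': array([ 0.17112821,  0.01915812, -1.58363375])}
scene {'fov_y': 50.46758671963132, 'cx': 253.32639906202786, 'cy': 192.61686167626846, 'dist': array([-0.09112122,  0.        ,  0.        ,  0.        ,  0.        ]), 'position': array([ 1.11709283, -0.70265737,  0.74522135]), 'attitude': array([ 0.92090133, -0.0012393 ,  0.72699028])}
```

View pics/top0.png

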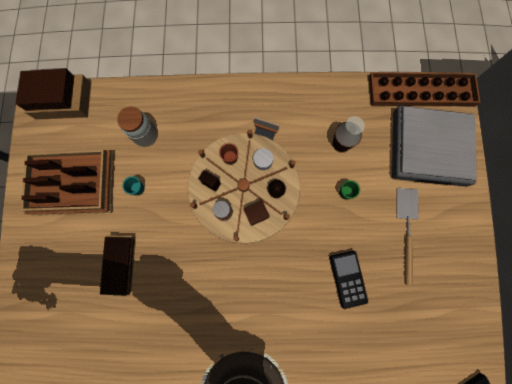

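View pics/scene0.png

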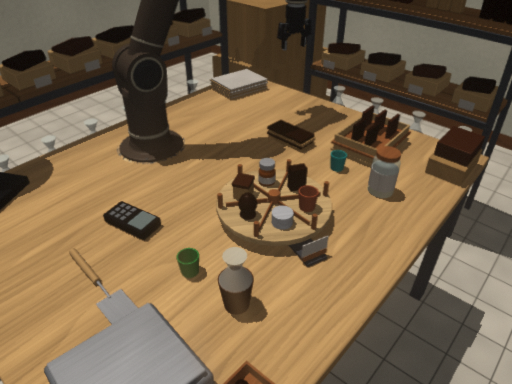

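The top view shows the carousel around (244,187), the dark round egg at about (276,188), the price card at (265,130), and pegs at about (201,153), (246,138), (293,163), (286,217), (236,236) and (195,205). I'll mask these and cast rays.

```bash
cat > h.py <<'E'
import numpy as np, cv2
from scipy.spatial.transform import Rotation as R
from station import status, eyes
def ray(n,uv,z):
    c=eyes.get_calibration(n); f=192/np.tan(np.radians(c["fov_y"]/2))
    K=np.array([[f,0,c["cx"]],[0,f,c["cy"]],[0,0,1.]])
    p=cv2.undistortPoints(np.array(uv,float).reshape(-1,1,2),K,c["dist"])[:,0]
    d=R.from_euler("xyz",c["attitude"]).apply(np.c_[p[:,0],-p[:,1],-np.ones(len(p))])
    o=c["position"]; return o+d*((z-o[2])/d[:,2])[:,None]
def proj(n,P):
    c=eyes.get_calibration(n); f=192/np.tan(np.radians(c["fov_y"]/2))
    K=np.array([[f,0,c["cx"]],[0,f,c["cy"]],[0,0,1.]])
    q=R.from_euler("xyz",c["attitude"]).inv().apply(np.atleast_2d(P)-c["position"])*[1,-1,-1]
    return cv2.projectPoints(q,np.zeros(3),np.zeros(3),K,c["dist"])[0][:,0]
def blobs(im,lo,hi,a0,a1,box):
    u0,v0,u1,v1=box
    m=cv2.inRange(cv2.cvtColor(im,cv2.COLOR_RGB2HSV),lo,hi)[v0:v1,u0:u1]
    n,_,s,c=cv2.connectedComponentsWithStats(m)
    return [(c[i]+[u0,v0],s[i]) for i in range(1,n) if a0<=s[i,4]<=a1]
E
python3 - <<'E'
from h import *
im=eyes.grab_frame("top"); hsv=cv2.cvtColor(im,cv2.COLOR_RGB2HSV)
for u,v in [(201,153),(246,138),(293,163),(286,217),(236,236),(195,205),(243,185),(276,188),(265,130),(215,165)]: print((u,v),hsv[v,u])
s=im[115:250,175:315]; cv2.imwrite("pics/crop.png",cv2.cvtColor(cv2.resize(s,None,fx=4,fy=4,interpolation=cv2.INTER_CUBIC),cv2.COLOR_RGB2BGR))
# board centre by ellipse of wood
P=ray("top",[(201,153),(246,138),(293,163),(286,217),(236,236),(195,205)],.093)
print("pegs",P.round(3)); 
A=np.c_[2*P[:,:2],np.ones(6)]; s=np.linalg.lstsq(A,(P[:,:2]**2).sum(1),rcond=None)[0]
print("c",s[:2],"r",np.sqrt(s[2]+s[:2]@s[:2])); print("hub",ray("top",(243,185),.078)); print("egg",ray("top",(276,188),.1))
d=P[:,:2]-s[:2]; print("ang",np.degrees(np.arctan2(d[:,1],d[:,0])).round(1))
E
```

```text
(201, 153) [ 11 166  95]
(246, 138) [ 17 111 174]
(293, 163) [ 11 168 120]
(286, 217) [ 11 166  95]
(236, 236) [ 11 160 102]
(195, 205) [ 12 159  45]
(243, 185) [ 11 166 132]
(276, 188) [  9 155  33]
(265, 130) [ 0 22 47]
(215, 165) [ 13 143 109]
pegs [[ 0.657  0.111  0.093]
 [ 0.697 -0.013  0.093]
 [ 0.624 -0.141  0.093]
 [ 0.477 -0.117  0.093]
 [ 0.428  0.015  0.093]
 [ 0.512  0.125  0.093]]
c [ 0.56548809 -0.00602376] r 0.14171504092256423
hub [[ 0.56780688 -0.00342538  0.078     ]]
egg [[ 0.5538713 -0.0924071  0.1      ]]
ang [  52.1   -3.2  -66.7 -128.6  171.1  112. ]
```

View pics/crop.png

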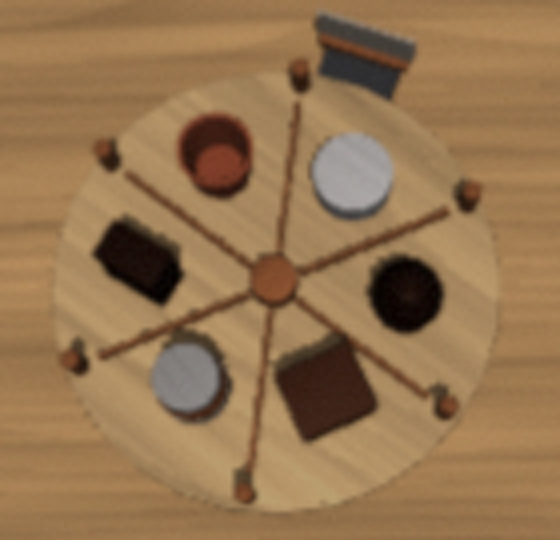

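The crop confirms six pegs: tops at crop (300,66), (472,192), (447,405), (243,493), (72,362) and (106,148). The egg is at (405,292), the hub at (274,276), and the card's top strip runs from (318,14) to (415,43).

```bash
python3 - <<'E'
from h import *
g=lambda L:np.array(L)/4+[175-.4,115-.4]
P=ray("top",g([(300,67),(470,190),(446,405),(243,493),(73,361),(106,149)]),.093)[:,:2]
A=np.c_[2*P,np.ones(6)]; s=np.linalg.lstsq(A,(P**2).sum(1),rcond=None)[0]; c=s[:2]
hub=ray("top",g([(274,274)]),.078)[0,:2]
print("c",c,"r",np.sqrt(s[2]+c@c),"hub",hub); c=(c+hub)/2
pol=lambda p:(np.hypot(*(p-c)).round(4),np.degrees(np.arctan2(*(p-c)[::-1])).round(1))
print("pegs",[(pol(p)) for p in P],P.round(3).tolist())
for z in(.09,.1,.118): print("egg",z,pol(ray("top",g([(405,292)]),z)[0,:2]))
for n,q in(("strip ends",[(318,14),(415,43)]),("mid",[(367,29)]),("orange ends",[(318,38),(408,67)])):
  for z in(.03,.064): print(n,z,[pol(p[:2]) for p in ray("top",g(q),z)])
print("tongue",[pol(p[:2]) for p in ray("top",g([(357,73),(320,72),(394,95)]),.01)])
im=eyes.grab_frame("scene")[150:280,200:350]
cv2.imwrite("pics/sc.png",cv2.cvtColor(cv2.resize(im,None,fx=4,fy=4,interpolation=cv2.INTER_CUBIC),cv2.COLOR_RGB2BGR))
E
```

```text
c [ 0.56987395 -0.00355465] r 0.14646899372416952 hub [ 0.57311058 -0.0037417 ]
pegs [(np.float64(0.1462), np.float64(-7.8)), (np.float64(0.1454), np.float64(-67.9)), (np.float64(0.1464), np.float64(-128.8)), (np.float64(0.1494), np.float64(172.0)), (np.float64(0.1469), np.float64(113.5)), (np.float64(0.1446), np.float64(52.3))] [[0.716, -0.024], [0.626, -0.138], [0.48, -0.118], [0.424, 0.017], [0.513, 0.131], [0.66, 0.111]]
egg 0.09 (np.float64(0.0901), np.float64(-99.4))
egg 0.1 (np.float64(0.0899), np.float64(-100.6))
egg 0.118 (np.float64(0.0897), np.float64(-102.8))
strip ends 0.03 [(np.float64(0.2115), np.float64(-8.8)), (np.float64(0.2121), np.float64(-29.4))]
strip ends 0.064 [(np.float64(0.198), np.float64(-9.5)), (np.float64(0.1998), np.float64(-30.7))]
mid 0.03 [(np.float64(0.2081), np.float64(-19.3))]
mid 0.064 [(np.float64(0.1953), np.float64(-20.3))]
orange ends 0.03 [(np.float64(0.1927), np.float64(-9.6)), (np.float64(0.1931), np.float64(-30.6))]
orange ends 0.064 [(np.float64(0.1799), np.float64(-10.4)), (np.float64(0.1816), np.float64(-32.1))]
tongue [(np.float64(0.1799), np.float64(-19.8)), (np.float64(0.1737), np.float64(-10.9)), (np.float64(0.1753), np.float64(-30.3))]
```

View pics/sc.png

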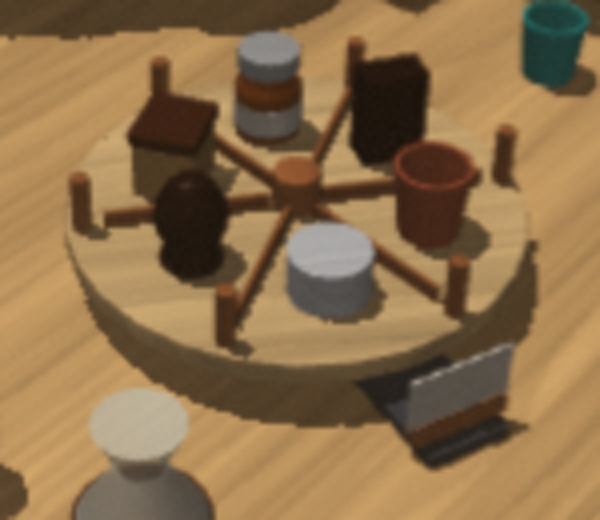

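Measurements agree:
- The axis is at about (0.5715, -0.0036).
- The card lies at -20°, the egg at about -99°, and the bay centre at -98.3°.
- The board therefore has to turn about 79° counter-clockwise.

I'll push the peg now at 113.5° with shut fingers, jaw axis tangential, along an arc on the robot's side.

Request:
{"api": "arm_command", "payload": {"offset": [[0, 0, 0], [0, 0, 0], [0, 0, 0], [0, 0, 0], [0, 0, 0], [0, 0, 0], [0, 0, 0], [0, 0, 0]], "turn": [[0, 0, 0.144], [0, 0, 0.144], [0, 0, 0.144], [0, 0, 0.144], [0, 0, 0.144], [0, 0, 0.144], [0, 0, 0.144], [0, 0, 0.144]], "hand": [1, 1, 1, 1, 1, 1, 1, 1]}}

```text
time_s: 1.0
ee_pos: [0.1677, 0.602, 0.4045]
tool_rot: [-3.141, 0.0, 1.712]
ft_force: [1.0, -0.1, -0.2]
grip_width: -0.008
```

Request:
{"api": "arm_command", "payload": {"offset": [[-32, 19, 0], [-32, 19, 0], [-32, 19, 0], [-32, 19, 0], [-32, 19, 0], [-32, 19, 0], [-32, 19, 0], [-32, 19, 0]], "turn": [[0, 0, 0], [0, 0, 0], [0, 0, 0], [0, 0, 0], [0, 0, 0], [0, 0, 0], [0, 0, 0], [0, 0, 0]], "hand": [1, 1, 1, 1, 1, 1, 1, 1]}}

```text
time_s: 1.8
ee_pos: [0.3564, 0.3697, 0.4047]
tool_rot: [-3.142, -0.0, 1.718]
ft_force: [0.8, 1.1, 0.2]
grip_width: 0.001
```

Request:
{"api": "arm_command", "payload": {"offset": [[-32, 19, 0], [-32, 19, 0], [-32, 19, 0], [-32, 19, 0], [-32, 19, 0], [-32, 19, 0], [-29, 19, 0], [-29, 19, 0]], "turn": [[0, 0, 0], [0, 0, 0], [0, 0, 0], [0, 0, 0], [0, 0, 0], [0, 0, 0], [0, 0, 0], [0, 0, 0]], "hand": [1, 1, 1, 1, 1, 1, 1, 1]}}

```text
time_s: 2.6
ee_pos: [0.5434, 0.1448, 0.4047]
tool_rot: [3.142, -0.0, 1.718]
ft_force: [0.7, 0.9, 0.2]
grip_width: 0.0
```

```bash
cat > st.py <<'E'
from h import *
s=status.read_state(); c=np.array([.5715,-.0036]); d=s["ee_pos"][:2]-c
print(s["time_s"],s["ee_pos"].round(4),s["tool_rot"].round(3),"r",np.hypot(*d).round(4),"th",np.degrees(np.arctan2(d[1],d[0])).round(1),"tip z",(s["ee_pos"][2]-.1734).round(4),"F",s["ft_force"].round(1),s["grip_width"])
E
python3 st.py
```

```text
2.6 [0.5434 0.1448 0.4047] [ 3.142 -0.     1.718] r 0.151 th 100.7 tip z 0.2313 F [0.7 0.9 0.2] 0.00037716543636427696
```

Request:
{"api": "arm_command", "payload": {"offset": [[0, 0, 20], [0, 0, 20], [0, 0, 20], [0, 0, 20], [0, 0, 20], [0, 0, 10], [0, 0, 0], [0, 0, 0]], "turn": [[0, 0, 0], [0, 0, 0], [0, 0, 0], [0, 0, 0], [0, 0, 0], [0, 0, 0], [0, 0, 0], [0, 0, 0]], "hand": [1, 1, 1, 1, 1, 1, 1, 1]}}

```text
time_s: 3.4
ee_pos: [0.5429, 0.1461, 0.2952]
tool_rot: [3.141, -0.0, 1.718]
ft_force: [0.4, -0.4, -0.0]
grip_width: 0.001
```

```bash
python3 st.py; cat > look.py <<'E'
from h import *; import sys
im=eyes.grab_frame("scene")[90:280,190:370]
cv2.imwrite(sys.argv[1],cv2.cvtColor(cv2.resize(im,None,fx=3,fy=3,interpolation=cv2.INTER_CUBIC),cv2.COLOR_RGB2BGR))
E
python3 look.py pics/a.png
```

```text
3.4 [0.5429 0.1461 0.2952] [ 3.141 -0.     1.718] r 0.1524 th 100.8 tip z 0.1218 F [ 0.4 -0.4 -0. ] 0.0013768004206780918
```

View pics/a.png

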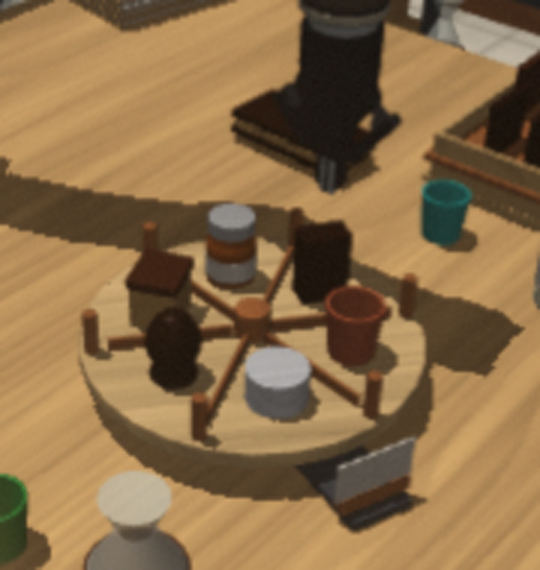

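Request:
{"api": "arm_command", "payload": {"offset": [[0, 0, 15], [0, 0, 15], [0, 0, 15], [0, 0, 5], [0, 0, 0], [0, 0, 0]], "turn": [[0, 0, 0], [0, 0, 0], [0, 0, 0], [0, 0, 0], [0, 0, 0], [0, 0, 0]], "hand": [1, 1, 1, 1, 1, 1]}}

```text
time_s: 4.05
ee_pos: [0.5429, 0.146, 0.2452]
tool_rot: [3.141, -0.0, 1.718]
ft_force: [-0.5, -0.4, -0.7]
grip_width: 0.001
```

Request:
{"api": "arm_command", "payload": {"offset": [[0, -3, 0], [0, -3, 0], [0, -3, 0], [0, -3, 0], [0, -3, 0], [0, -3, 0], [-0.1, -4.6, 0], [-0.1, -4.6, 0]], "turn": [[0, 0, -0.02], [0, 0, -0.02], [0, 0, -0.02], [0, 0, -0.02], [0, 0, -0.02], [0, 0, -0.02], [0, 0, -0.03], [0, 0, -0.03]], "hand": [1, 1, 1, 1, 1, 1, 1, 1]}}

```text
time_s: 4.85
ee_pos: [0.5159, 0.1397, 0.2447]
tool_rot: [-3.142, 0.0, 1.9]
ft_force: [0.1, -0.7, 0.1]
grip_width: -0.001
```

```bash
python3 st.py; python3 look.py pics/b.png
```

```text
4.85 [0.5159 0.1397 0.2447] [-3.142  0.     1.9  ] r 0.1537 th 111.2 tip z 0.0713 F [ 0.1 -0.7  0.1] -0.001232141608392614
```

View pics/b.png

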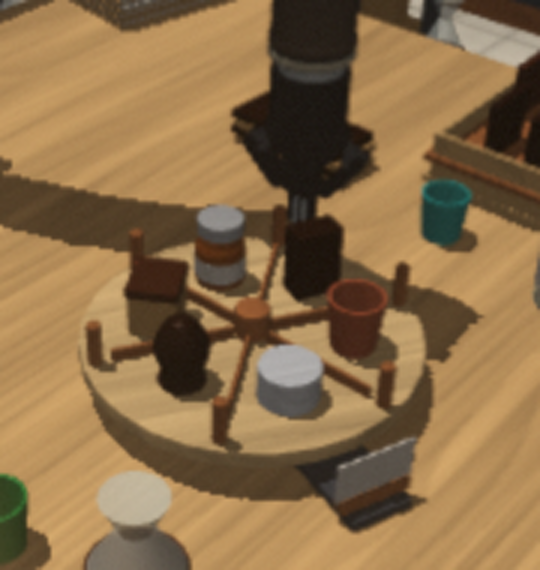

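The peg is being pushed cleanly: the board has turned by about 6° and the goods are upright. Continuing along the arc.

Request:
{"api": "arm_command", "payload": {"offset": [[-0.2, -6, 0], [-0.2, -6, 0], [-0.2, -6, 0], [-0.2, -6, 0], [-0.2, -6, 0], [-0.2, -6, 0], [-0.2, -6, 0], [-0.2, -6, 0]], "turn": [[0, 0, -0.04], [0, 0, -0.04], [0, 0, -0.04], [0, 0, -0.04], [0, 0, -0.04], [0, 0, -0.04], [0, 0, -0.04], [0, 0, -0.04]], "hand": [1, 1, 1, 1, 1, 1, 1, 1]}}

```text
time_s: 5.7
ee_pos: [0.4739, 0.1168, 0.2447]
tool_rot: [3.142, -0.0, 2.22]
ft_force: [0.8, 0.5, -0.1]
grip_width: 0.001
```

Request:
{"api": "arm_command", "payload": {"offset": [[-0.2, -6, 0], [-0.2, -6, 0], [-0.2, -6, 0], [-0.2, -6, 0], [-0.2, -6, 0], [-0.2, -6, 0], [-0.2, -6, 0], [-0.2, -6, 0]], "turn": [[0, 0, -0.04], [0, 0, -0.04], [0, 0, -0.04], [0, 0, -0.04], [0, 0, -0.04], [0, 0, -0.04], [0, 0, -0.04], [0, 0, -0.04]], "hand": [1, 1, 1, 1, 1, 1, 1, 1]}}

```text
time_s: 6.5
ee_pos: [0.4413, 0.0818, 0.2447]
tool_rot: [3.141, -0.0, 2.54]
ft_force: [1.0, 0.1, 0.4]
grip_width: 0.003
```

```bash
python3 st.py; python3 - <<'E'
from h import *
cv2.imwrite("pics/c.png",cv2.cvtColor(cv2.resize(eyes.grab_frame("top")[115:265,170:320],None,fx=4,fy=4,interpolation=cv2.INTER_CUBIC),cv2.COLOR_RGB2BGR))
E
```

```text
6.5 [0.4413 0.0818 0.2447] [ 3.141 -0.     2.54 ] r 0.1557 th 146.8 tip z 0.0713 F [1.  0.1 0.4] 0.00318267701171579
```

View pics/c.png

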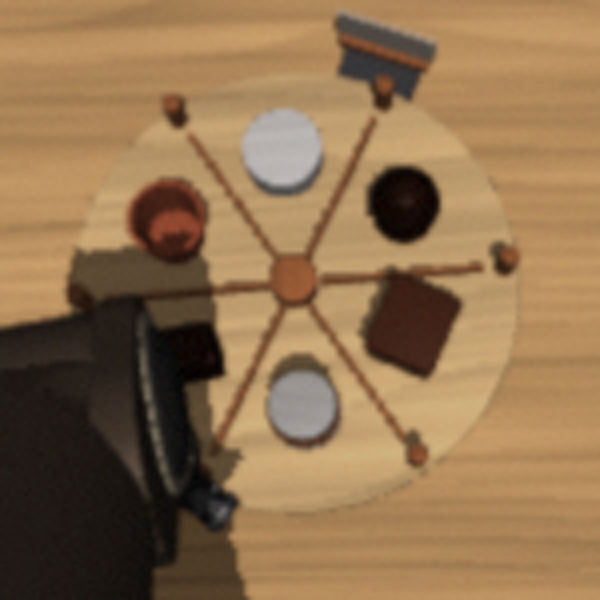

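The egg is now at crop (404,203), with pegs at (384,85), (507,256), (417,455) and (173,103). I'll compute the remaining angle.

```bash
cat > ang.py <<'E'
from h import *
def ang(pegs,eggs,off=(170,115)):
    c=np.array([.5715,-.0036]); g=lambda L:np.array(L)/4+np.array(off)-.4
    P=ray("top",g(pegs),.093)[:,:2]-c; a=np.degrees(np.arctan2(P[:,1],P[:,0])); E=ray("top",g([eggs]),.095)[0,:2]-c
    print(a.round(1),np.hypot(*P.T).round(3),"egg",np.hypot(*E),np.degrees(np.arctan2(E[1],E[0])))
E
python3 -c "
from ang import *
ang([(384,82),(507,253),(417,455),(173,101)],(404,203))"
```

```text
[ -25.7  -85.8 -147.    33.9] [0.148 0.145 0.148 0.147] egg 0.0888306013639465 -58.77156604589976
```

Request:
{"api": "arm_command", "payload": {"offset": [[-0.5, -6, 0], [-0.5, -6, 0], [-0.5, -6, 0], [-0.5, -6, 0], [-0.5, -6, 0], [-0.5, -6, 0], [-0.5, -6, 0], [-0.5, -6, 0]], "turn": [[0, 0, -0.04], [0, 0, -0.04], [0, 0, -0.04], [0, 0, -0.04], [0, 0, -0.04], [0, 0, -0.04], [0, 0, -0.04], [0, 0, -0.04]], "hand": [1, 1, 1, 1, 1, 1, 1, 1]}}

```text
time_s: 7.35
ee_pos: [0.4234, 0.0374, 0.2446]
tool_rot: [-3.142, -0.001, 2.859]
ft_force: [-0.3, 0.6, 0.6]
grip_width: 0.004
```

Request:
{"api": "arm_command", "payload": {"offset": [[-0.4, -5, 0], [-0.4, -5, 0], [-0.4, -5, 0], [-0.3, -4.5, 0], [-0.3, -4, 0], [-0.2, -3, 0], [-0.2, -2, 0], [0, 0, 0]], "turn": [[0, 0, -0.033], [0, 0, -0.033], [0, 0, -0.033], [0, 0, -0.03], [0, 0, -0.026], [0, 0, -0.02], [0, 0, -0.013], [0, 0, 0]], "hand": [1, 1, 1, 1, 1, 1, 1, 1]}}

```text
time_s: 8.15
ee_pos: [0.4202, 0.0088, 0.2447]
tool_rot: [-3.142, -0.0, 3.046]
ft_force: [-0.5, 0.1, -0.0]
grip_width: -0.001
```

```bash
python3 st.py; python3 - <<'E'
from h import *
cv2.imwrite("pics/d.png",cv2.cvtColor(cv2.resize(eyes.grab_frame("top")[115:265,170:320],None,fx=4,fy=4,interpolation=cv2.INTER_CUBIC),cv2.COLOR_RGB2BGR))
E
```

```text
8.15 [0.4202 0.0088 0.2447] [-3.142 -0.     3.046] r 0.1518 th 175.3 tip z 0.0713 F [-0.5  0.1 -0. ] -0.0009093247482709141
```

View pics/d.png

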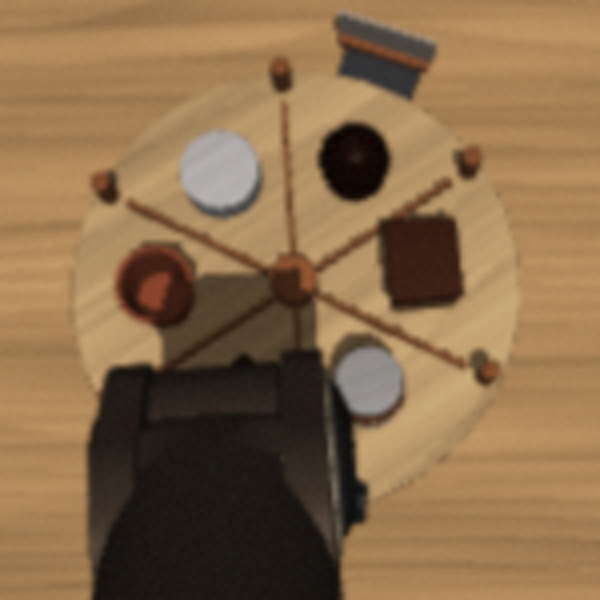

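Egg at (355,160); pegs at (280,68), (470,155), (488,368) and (103,180).

```bash
python3 -c "
from ang import *
ang([(280,68),(470,155),(488,368),(103,181)],(355,160))"
```

```text
[   3.1  -56.9 -117.5   63.1] [0.145 0.146 0.146 0.146] egg 0.08817626970864474 -29.336508758753414
```

About 8° to go.

Request:
{"api": "arm_command", "payload": {"offset": [[-0.2, -3.5, 0], [-0.2, -4, 0], [-0.2, -4, 0], [-0.2, -4, 0], [-0.1, -3, 0], [-0.1, -2, 0], [-0.1, -1, 0], [0, 0, 0]], "turn": [[0, 0, -0.026], [0, 0, -0.026], [0, 0, -0.026], [0, 0, -0.026], [0, 0, -0.02], [0, 0, -0.013], [0, 0, -0.007], [0, 0, 0]], "hand": [1, 1, 1, 1, 1, 1, 1, 1]}}

```text
time_s: 9.0
ee_pos: [0.4206, -0.0126, 0.2447]
tool_rot: [-3.142, 0.0, -3.094]
ft_force: [0.2, -0.8, -0.7]
grip_width: -0.002
```

Request:
{"api": "arm_command", "payload": {"offset": [[0, 2, 0], [0, 3, 0], [0, 4, 0], [0, 4, 0], [0, 0, 10], [0, 0, 0]], "turn": [[0, 0, 0], [0, 0, 0], [0, 0, 0], [0, 0, 0], [0, 0, 0], [0, 0, 0]], "hand": [1, 1, 1, 1, 1, 1]}}

```text
time_s: 9.6
ee_pos: [0.4195, 0.0007, 0.2336]
tool_rot: [-3.141, -0.002, -3.093]
ft_force: [0.4, 0.1, -0.3]
grip_width: 0.0
```

```bash
python3 st.py; python3 - <<'E'
from h import *
cv2.imwrite("pics/e.png",cv2.cvtColor(cv2.resize(eyes.grab_frame("top")[115:265,170:320],None,fx=4,fy=4,interpolation=cv2.INTER_CUBIC),cv2.COLOR_RGB2BGR))
E
```

```text
9.6 [0.4195 0.0007 0.2336] [-3.141e+00 -2.000e-03 -3.093e+00] r 0.1521 th 178.4 tip z 0.0602 F [ 0.4  0.1 -0.3] 0.0004125082702008881
```

View pics/e.png

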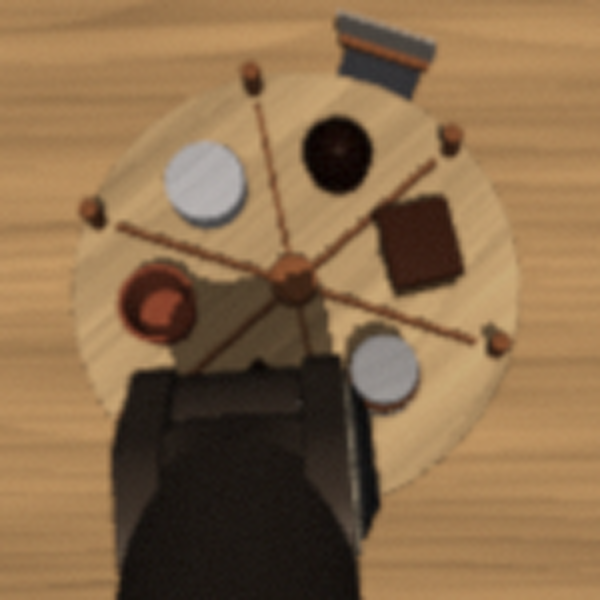

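The push looks good. I lowered the tool by 10 mm instead of raising it (tool z points down). The tip is at z 0.060, clear of the board at 0.048, and no force shows. Raising it now and measuring.

Request:
{"api": "arm_command", "payload": {"offset": [[0, 0, -10], [0, 0, -20], [0, 0, -30], [0, 0, -40], [0, 0, -40], [0, 0, -30], [0, 0, 0], [0, 0, 0]], "turn": [[0, 0, 0], [0, 0, 0], [0, 0, 0], [0, 0, 0], [0, 0, 0], [0, 0, 0], [0, 0, 0], [0, 0, 0]], "hand": [1, 1, 1, 1, 1, 1, 1, 1]}}

```text
time_s: 10.45
ee_pos: [0.4197, 0.0003, 0.4056]
tool_rot: [3.141, 0.002, -3.094]
ft_force: [0.1, 0.1, -0.9]
grip_width: 0.0
```

```bash
python3 -c "
from ang import *
ang([(251,73),(451,134),(498,342),(91,207)],(338,153))"; python3 st.py; python3 look.py pics/f.png
```

```text
[  11.2  -49.1 -110.1   70.9] [0.144 0.145 0.146 0.146] egg 0.08793649134627306 -21.10306999163274
10.45 [4.197e-01 3.000e-04 4.056e-01] [ 3.141e+00  2.000e-03 -3.094e+00] r 0.1518 th 178.5 tip z 0.2322 F [ 0.1  0.1 -0.9] 0.00034123642843025153
```

View pics/f.png

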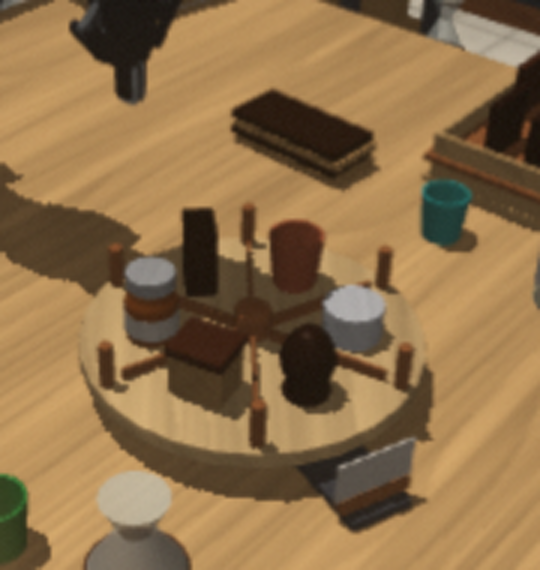

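The scene view shows all goods upright, the egg's foot at crop (307,391), the card's top edge from (337,471) to (412,440), and the arm clear. I'll check this against the top view, then hand in.

```bash
python3 - <<'E'
from h import *
from station import workorder
g=lambda p:np.array([p])/3+[190-.3,90-.3]
c=np.array([.5715,-.0036]); pol=lambda p:(np.hypot(*p),np.degrees(np.arctan2(p[1],p[0])))
e=ray("scene",g((307,390)),.052)[0,:2]-c; k=(ray("scene",g((337,471)),.064)[0,:2]+ray("scene",g((412,440)),.064)[0,:2])/2-c
u=k/np.hypot(*k); print("egg",pol(e),"card",pol(k),"x",e@u,"y",u[0]*e[1]-u[1]*e[0])
if abs(u[0]*e[1]-u[1]*e[0])<.009: print("handing in",workorder.job_done())
E
```

```text
egg (np.float64(0.09895703687627974), np.float64(-21.864381063431587)) card (np.float64(0.20316162972180815), np.float64(-21.762722037019476)) x 0.09895688111367523 y -0.00017557786686447918
the job is handed in; nothing more can be done
handing in None
```

The job is handed in: I turned the carousel about 79° counter-clockwise until the egg stood behind the price card. I pushed one rim peg with the shut fingers along an arc, in three stages with a slow finish, then backed off and raised the arm clear.

**Egg position:** the two views agree on it, well inside the ±16 mm allowed:

| View | Egg angle | Card angle | Egg off the card line |
|---|---|---|---|
| Top | -21.1° | -20.3° | about 1 mm |
| Scene | -21.9° | -21.8° | about 0.2 mm |

The scene view put the egg 99 mm from the axis and the top view 88 mm, against a nominal 90 mm. I took this as a pixel-reading error along the line of sight; both are well inside the limits.

**Goods and counter:** in the last picture all six goods stand upright in their bays, and the bystanders it shows look unmoved. The card terminal and spatula were outside that picture, but the arm never came near them. Forces stayed around 1 N throughout. I did not measure the carousel's speed before hand-in, but I read the top picture after the fingers had left the peg and the scene picture about 0.8 s later, and they agree.

**One slip:** after the push I first moved the tool 10 mm down instead of up. The fingertips stayed about 12 mm above the board and no contact force showed.

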